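# Lay the drained housings on their backs

## Robot

A 6-joint arm with a two-finger parallel gripper is mounted at the origin on the work surface. World frame = base frame: x ahead of the robot, y to its left, z up, the work surface at z = 0. Lengths are in mm, angles in rad, forces in N, time in s.
With the tool pointing down it reaches from about 350 to 775 mm from the base axis. Payload 7.3 kg.
Tool frame: the origin (TCP) lies on the centre line of the jaws, within the pads' length; the fingertips stand 25 mm ahead of it and the grasp point (between the pads) lies 6 mm ahead of it (nose_length is the distance from the TCP to the fingertips, in mm); x points along the fingers, y is the direction in which the jaws open and shut, and the axes are right-handed (so a half turn about x gives the same grasp; the last joint's range is limited). The gripper opens to 92 mm and grips with 3 to 60 N. Pads are 19 mm wide; open, the fingers measure 130 mm over their backs; the gripper's body (75 mm by 190 mm) begins 47 mm behind the grasp point.
Start: joints at [-1.255, 0.342, 1.524, -0, 1.275, -0.146], TCP at [233.943, -470.014, 251.741] pointing down, gripper open.
Joint ranges: [-2.53, 2.53], [-0.77, 2.02], [0.04, 2.7], [-1, 4.14], [0.28, 2.66], [-3.11, 3.11]. Speed limits (rad/s): [2.57, 2.57, 3.14, 3.14, 3.14, 3.14].

## Interface

Orientations are given as a unit quaternion [x, y, z, w].
In Python, from station import * gives the robot as it stands. The module is installed in compiled form; this text tells all that it offers.
- The arm moves only by the tool drive_tool, never from a script. Its argument "commands" is a list of rows, each a list of 5 numbers: the closure, from 0 (fully open) to 1 (shut), then the shift along the world's x, y, z normalised to -1 to 1, where 1 is 0.6 m, then the turn about the world's z normalised to -1 to 1, where 1 is 60 degrees. A call has 1 to 12 rows; each row is the pose to reach, as a shift and turn from the pose commanded when the call began; what a row does not reach only later rows make up. A row lasts 1/12 s, in which the tool goes at most 41.7 mm and 7.16 degrees, less where a joint would pass 70% of its speed; a pose out of reach is approached as far as the arm can. A call with a number of a shift or a turn outside -1 to 1 is refused whole. A call with a gripper value outside its range is refused whole. The fingers move at their own pace and stop on an object; "squeeze" is the grip in N (left out, the last holds). Time passes only in rows, so rows that repeat a pose let the fingers close. It gives the time, the measured TCP pose, the force and the opening at its end, in the units of the state.
- state(): the state, without advancing time (a new reading comes with each control period).
- camera(name): name is "side" or "top"; returns a dict with "frame" (400x640x3 uint8, red, green, blue), "intrinsics" (3x3 intrinsics, pixels), "rvec" (rotation vector, rad) and "tvec" (3), from world to camera coordinates, as OpenCV has them. Camera axes: x right, y down, z forward; pixel columns grow to the right and rows downward; lengths in mm; the calibration is good to about 2 mm. A picture is of the moment at which its call begins. There is no depth.
- sign_off(): hands the job in, once; it reports no verdict.
The state is a dict: "clock": time; "q": joint angles; "dq": joint speeds; "tau": joint torques, N m; "tcp_pos": TCP position; "tool_rot": TCP orientation; "wrist_force": force on the tool from outside, world axes, zero at the start; "wrist_torque": the same for the moment, N m; "gripper_width": finger opening in mm.
Only numpy, scipy, OpenCV 4.12 (cv2) and the standard library are available. Lean on these libraries where they do the work, as an engineer would, in place of code of your own. Each camera call takes 0.05 s, during which the arm holds its last target. There are 200 camera calls.

## Task

The two blue-fronted aluminium housings stand on end on the black mat. Push each one over, where it stands, by its blue face so that it lies flat on its back on the mat with the blue pocketed face up, ready for gauging. Do not pick up or carry them, and leave the red-fronted master standing in its place and everything else where it is.

Things in the scene. Friction and masses are not known exactly. Their poses are not given: they have to be found in the camera images.
- housing_a: aluminium housing with a BLUE front, standing on end on the mat: 30 mm thick (x), 56 wide (y), 100 tall (z), about 0.35 kg. Origin: centre of its foot; z up its height. The blue pocketed face looks to its own -x, the plain back to its +x; the blue layer is 8 mm thick and shows from above as a strip. It may stand at any of three places, facing towards the robot or away, up to 0.7 rad askew.
- housing_a_center (a point): centre of housing_a, 50 mm above its foot; 15 mm above the mat once it lies flat. Its pocket is 40 mm wide, 8 deep, 10 to 70 mm above the foot; above that the face is flat and solid. Pushed there towards its +x by some 20 mm it overbalances and falls on its back.
- housing_b: second blue-fronted housing, the same in every way as housing_a (own position and facing).
- housing_b_center (a point): centre of housing_b, 50 mm above its foot; 15 mm above the mat once it lies flat. Its pocket is 40 mm wide, 8 deep, 10 to 70 mm above the foot; above that the face is flat and solid. Pushed there towards its +x by some 20 mm it overbalances and falls on its back.
- master: the master sample: same shape, size and axes as the housings but with a RED front layer; it stands on the mat at one of the three places, about 180 mm or more from its neighbours, and must stay as it is
- master_center (a point): centre of the master, 50 mm above its foot
- mat: black rubber mat fixed to the bench, 360 mm (x) x 700 mm (y) x 4 mm thick; origin at the centre of its underside, so its top is 4 mm above the origin
- canister: loose steel canister, 80 mm across, 100 mm high, just left of the mat; origin at the centre of its underside
- tape: loose yellow tape roll, 90 mm across, 24 mm high, beyond the mat; origin at the centre of its underside
- screwdriver: loose screwdriver lying across, beyond the mat; origin about the middle of its underside
- ring_gauge: loose steel ring gauge, 44 mm across, 18 mm high, beyond the mat; origin at the centre of its underside
- dial_stand: fixed dial indicator stand to the left of the mat: round base 110 mm across, column to 300 mm high, arm reaching 90 mm to its -x; origin under the base's centre
- tray: fixed shallow blue tray, 260 x 200 x 30 mm, right of the mat, holding two housings already laid on their backs; origin at the centre of its underside

How it is judged:
By the outcome, as a careful person would: the job done as asked, in the order asked, and still so for the second after the job is handed in, with the robot touching nothing.
It also fails if it takes over 40 s, if anything falls off the work surface, if the arm or the gripper's body presses on something with over 40 N, if the wrist force passes 120 N, or if a joint passes its speed limit or range.

## Working session

There is one attempt and no reset: what is moved stays moved. The work goes in short steps, Python scripts to look and compute and a tool call to move; the robot and the scene stay as the last step left them, time stands still between calls to the robot, and variables do not carry over. Pictures are saved under pics/ and viewed, about 8 in all and at most 12, crops included, and the job is handed in when it is done.

Besides the shell and the picture viewer there is one more tool, called after "Request:" as name(argument=value, ...), one argument or row to a line, values as JSON. drive_tool: Moves the arm, as the interface text tells. Its arguments: {"type":"object","properties":{"commands":{"type":"array","items":{"type":"array","items":{"type":"number","minimum":-1,"maximum":1}}},"squeeze":{"type":"number"}},"required":["commands"]}

```bash
mkdir -p pics; cat > h.py <<'E'
from station import *
import cv2, numpy as np, json
def shot(n,f):
    c=camera(n); cv2.imwrite(f'pics/{f}.png',c['frame'][:,:,::-1]); 
    np.savez(f'pics/{f}.npz',**{k:np.array(v,float) if k!='frame' else v for k,v in c.items()}); return c
def ray(c,uv,z):
    K=np.array(c['intrinsics'],float);R=cv2.Rodrigues(np.array(c['rvec'],float))[0];t=np.array(c['tvec'],float).ravel()
    o=-R.T@t; d=R.T@np.linalg.inv(K)@np.array([uv[0],uv[1],1.]); return o+d*(z-o[2])/d[2]
E
python3 - <<'E'
from h import *
for n in('top','side'):
    c=shot(n,n+'0'); R=cv2.Rodrigues(np.array(c['rvec'],float))[0]; print(n,-R.T@np.array(c['tvec'],float).ravel())
s=state();print(s['tcp_pos'],s['tool_rot'],s['gripper_width'],s['clock'])
E
```

```text
top [4.16937561e+02 9.71050137e-01 1.11629399e+03]
side [ 154.83558677 1295.1291238   990.5263798 ]
[ 233.83471729 -469.69076787  251.1138845 ] [-0.68829292 -0.16231481  0.68838419 -0.16135045] 91.8329711683951 0.1
```

View pics/top0.png

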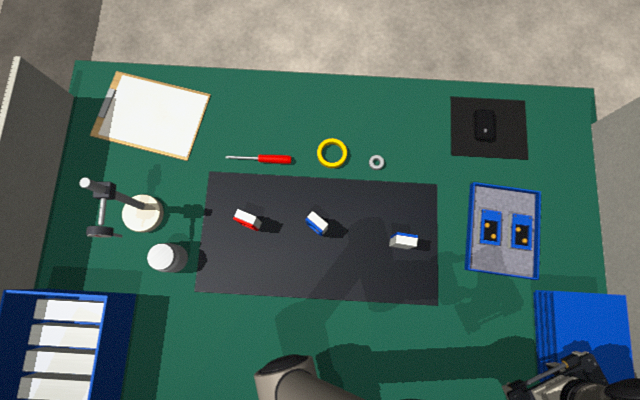

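View pics/side0.png

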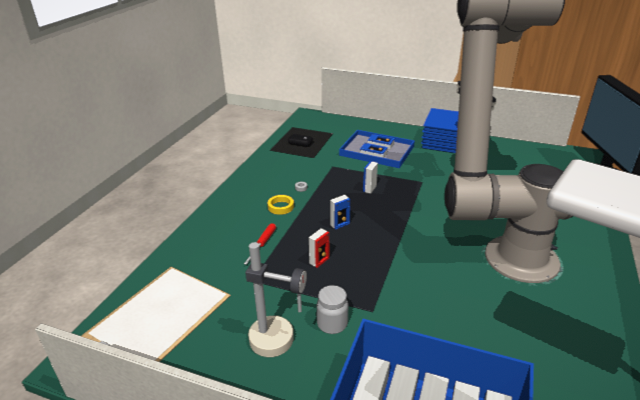

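The top view (+x up, +y left) shows the red master at (247,218). One housing is at (317,223) with its blue to the lower left, facing the robot. The other is at (404,241) with its blue on the far side.

```bash
python3 - <<'E'
from h import *
c=dict(np.load('pics/top0.npz')); f=c['frame']
tiles=[]
hsv=cv2.cvtColor(f,cv2.COLOR_RGB2HSV)
for (u,v) in((317,223),(404,241),(247,218)):
    x0,y0=u-25,v-20; t=hsv[y0:y0+40,x0:x0+50]
    tiles.append(cv2.resize(f[y0:y0+40,x0:x0+50,::-1],None,fx=5,fy=5,interpolation=cv2.INTER_NEAREST))
    W=((t[...,1]<60)&(t[...,2]>150)); B=((t[...,0]>100)&(t[...,0]<130)&(t[...,1]>110)&(t[...,2]>70))
    for nme,m in(('white',W),('blue',B),('both',W|B)):
        m=m.astype(np.uint8); p=cv2.findNonZero(m)
        if p is None: continue
        r=cv2.minAreaRect(p); pts=cv2.boxPoints(r)+[x0,y0]
        ce=np.array(r[0])+[x0,y0]
        print((u,v),nme,len(p),'c',ray(c,ce,104)[:2].round(1),'corners',[ray(c,q,104)[:2].round(0).tolist() for q in pts],ce.round(1))
cv2.imwrite('pics/crop0.png',np.hstack(tiles))
E
```

```text
(317, 223) white 176 c [574.1  20.2] corners [[582.0, 50.0], [601.0, 37.0], [566.0, -9.0], [548.0, 4.0]] [317.2 220.1]
(317, 223) blue 125 c [555.8  30.7] corners [[568.0, 61.0], [581.0, 51.0], [544.0, 1.0], [531.0, 10.0]] [313.  226.5]
(317, 223) both 301 c [565.5  23.6] corners [[568.0, 61.0], [601.0, 37.0], [563.0, -14.0], [531.0, 10.0]] [315.8 223.2]
(404, 241) white 221 c [ 532.5 -215.1] corners [[518.0, -179.0], [546.0, -179.0], [547.0, -252.0], [519.0, -251.0]] [403.6 240.4]
(404, 241) blue 87 c [ 548.3 -214.6] corners [[553.0, -178.0], [557.0, -251.0], [544.0, -251.0], [539.0, -178.0]] [403.5 234.5]
(404, 241) both 308 c [ 536.7 -214.7] corners [[518.0, -178.0], [554.0, -179.0], [556.0, -252.0], [519.0, -251.0]] [403.5 238.8]
(247, 218) white 174 c [573.8 217.4] corners [[573.0, 248.0], [594.0, 242.0], [575.0, 187.0], [554.0, 193.0]] [244.9 216.1]
(247, 218) both 174 c [573.8 217.4] corners [[573.0, 248.0], [594.0, 242.0], [575.0, 187.0], [554.0, 193.0]] [244.9 216.1]
```

View pics/crop0.png

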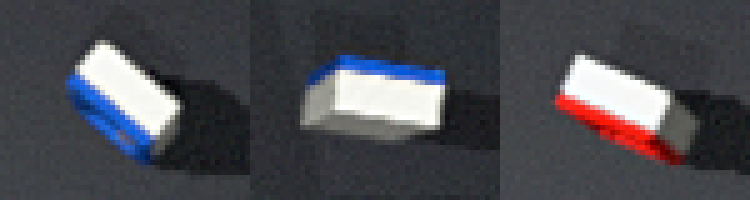

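The crops show the top faces clearly, but the masks also take in the side faces. I'll mask only the bright lit white top and zoom in further.

```bash
python3 - <<'E'
from h import *
c=dict(np.load('pics/top0.npz')); f=c['frame']
hsv=cv2.cvtColor(f,cv2.COLOR_RGB2HSV)
tiles=[]
for (u,v) in((317,223),(404,241)):
    x0,y0=u-20,v-18; s=10
    im=cv2.resize(f[y0:y0+36,x0:x0+40],None,fx=s,fy=s,interpolation=cv2.INTER_CUBIC)
    g=im.min(2); m=(g>190).astype(np.uint8)   # bright lit white top
    k=max(cv2.findContours(m,0,2)[0],key=cv2.contourArea)
    r=cv2.minAreaRect(k); b=cv2.boxPoints(r)
    w=lambda p: ray(c,(np.array(p)+.5)/s-.5+[x0,y0],104)[:2]
    P=np.array([w(p) for p in b]); 
    print((u,v),'centre',w(r[0]).round(1),'corners',P.round(1).tolist(),'edges',np.linalg.norm(P-np.roll(P,-1,0),axis=1).round(1), 'ang',[round(float(np.arctan2(*(P[(i+1)%4]-P[i])[::-1])),3) for i in (0,1)])
    o=im[:,:,::-1].copy(); cv2.polylines(o,[b.astype(int)],1,(0,255,255),1); tiles.append(o)
cv2.imwrite('pics/crop1.png',np.hstack(tiles))
E
```

```text
(317, 223) centre [573.7  20.2] corners [[582.0, 49.5], [600.0, 36.1], [565.4, -8.9], [547.6, 4.5]] edges [22.5 56.8 22.3 56.6] ang [-0.639, -2.226]
(404, 241) centre [ 533.5 -221.7] corners [[525.4, -191.3], [547.9, -194.7], [541.5, -252.1], [519.1, -248.5]] edges [22.7 57.8 22.7 57.5] ang [-0.148, -1.681]
```

View pics/crop1.png

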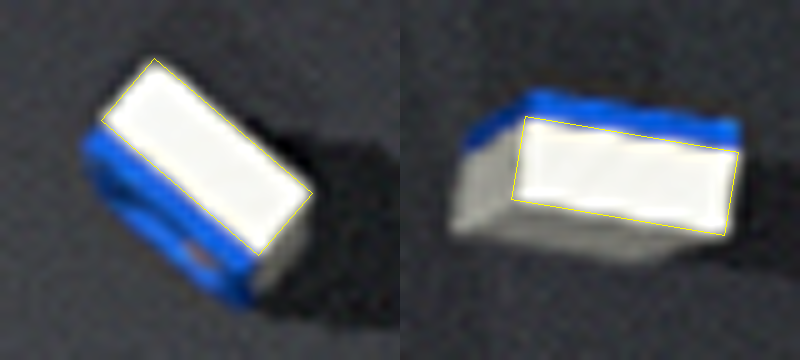

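```bash
python3 - <<'E'
from h import *
from scipy.spatial.transform import Rotation as R
s=state(); M=R.from_quat(s['tool_rot']).as_matrix(); print(M.round(3)); ya=np.degrees(np.arctan2(M[1,1],M[0,1]))
p=np.array(s['tcp_pos'])
for n,w,a in(('A',(573.7,20.2),-.65),('B',(533.5,-221.7),3.01)):
    d=np.array([np.cos(a),np.sin(a)]); f=np.array(w)-19*d
    t=(np.degrees(a)+90-ya+90)%180-90
    print(n,'turn',t,'face',f,'standoff50',f-50*d,'d',d, 'shift/600',((f-50*d)-p[:2])/600)
E
```

```text
[[-0.     0.446 -0.895]
 [ 0.001 -0.895 -0.446]
 [-1.    -0.001 -0.   ]]
A turn -63.70289393772572 face [558.57440783  31.69854171] standoff50 [518.7702179  61.957862 ] d [ 0.7960838  -0.60518641] shift/600 [0.4748925  0.88608105]
B turn -34.00034091984446 face [ 552.33572931 -224.19305065] standoff50 [ 601.903438   -230.75371026] d [-0.99135417  0.13121319] shift/600 [0.61344787 0.39822843]
```

Request:
drive_tool(
  commands=[
    [1,0.613,0.398,0,-0.567],
    [1,0.613,0.398,0,-0.567],
    [1,0.613,0.398,0,-0.567],
    [1,0.613,0.398,0,-0.567],
    [1,0.613,0.398,0,-0.567],
    [1,0.613,0.398,0,-0.567],
    [1,0.613,0.398,0,-0.567],
    [1,0.613,0.398,0,-0.567],
    [1,0.613,0.398,0,-0.567],
    [1,0.613,0.398,0,-0.567],
    [1,0.613,0.398,0,-0.567],
    [1,0.613,0.398,0,-0.567],
  ],
  squeeze=10,
)

```text
clock: 1.1
tcp_pos: [606.3, -226.1, 250.3]
tool_rot: [0.706, -0.044, -0.705, -0.045]
wrist_force: [-1.8, 0.4, -0.6]
gripper_width: 16.7
```

Request:
drive_tool(
  commands=[
    [1,0,0,0,0],
    [1,0,0,0,0],
    [1,0,0,0,0],
    [1,0,0,0,0],
  ],
)

```text
clock: 1.43
tcp_pos: [600.7, -232.4, 251.9]
tool_rot: [-0.705, 0.047, 0.706, 0.047]
wrist_force: [-0.5, 0.9, 0.0]
gripper_width: 0.6
```

Request:
drive_tool(
  commands=[
    [1,0,0,-0.06,0],
    [1,0,0,-0.12,0],
    [1,0,0,-0.18,0],
    [1,0,0,-0.23,0],
    [1,0,0,-0.242,0],
    [1,0,0,-0.242,0],
    [1,0,0,-0.242,0],
  ],
)

```text
clock: 2.02
tcp_pos: [602.1, -232.2, 108.1]
tool_rot: [0.706, -0.047, -0.705, -0.047]
wrist_force: [-0.2, -0.5, 0.6]
gripper_width: 0.4
```

```bash
python3 - <<'E'
from h import *
print(state()['tcp_pos'])
a=shot('top','t1')['frame'];b=shot('side','s1')['frame']
r=lambda i:cv2.resize(i[:,:,::-1],(400,500),interpolation=cv2.INTER_CUBIC)
cv2.imwrite('pics/c1.png',np.hstack([r(a[180:305,355:455]),r(b[120:245,320:420])]))
E
```

```text
[ 602.11649618 -232.24083017  108.13190694]
```

View pics/c1.png

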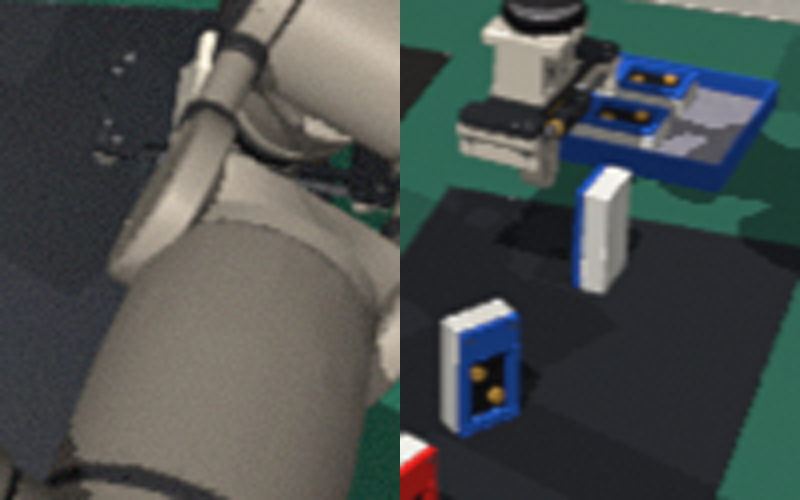

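Request:
drive_tool(
  commands=[
    [1,-0.025,0.003,0,0],
    [1,-0.045,0.006,0,0],
    [1,-0.055,0.007,0,0],
    [1,-0.062,0.008,0,0],
    [1,-0.068,0.009,0,0],
    [1,-0.074,0.01,0,0],
    [1,-0.08,0.0105,0,0],
    [1,-0.086,0.011,0,0],
    [1,-0.092,0.012,0,0],
    [1,-0.098,0.013,0,0],
    [1,-0.103,0.0135,0,0],
    [1,-0.107,0.014,0,0],
  ],
)

```text
clock: 3.12
tcp_pos: [537.1, -222.7, 106.4]
tool_rot: [-0.705, 0.047, 0.706, 0.047]
wrist_force: [-0.1, -0.3, -0.6]
gripper_width: 0.5
```

Request:
drive_tool(
  commands=[
    [1,-0.004,0.0005,0,0],
    [1,-0.004,0.0005,0,0],
    [1,-0.004,0.0005,0,0],
    [1,-0.004,0.0005,0,0],
    [1,-0.004,0.0005,0,0],
    [1,-0.004,0.0005,0,0],
  ],
)

```text
clock: 3.62
tcp_pos: [535.3, -222.5, 106.5]
tool_rot: [0.706, -0.047, -0.706, -0.047]
wrist_force: [-0.6, -0.1, 0.3]
gripper_width: 0.3
```

```bash
python3 - <<'E'
from h import *
print(state()['tcp_pos'])
b=shot('side','s2')['frame']
cv2.imwrite('pics/c2.png',cv2.resize(b[120:245,300:425,::-1],(500,500),interpolation=cv2.INTER_CUBIC))
E
```

```text
[ 535.25211353 -222.49417174  106.50206685]
```

View pics/c2.png

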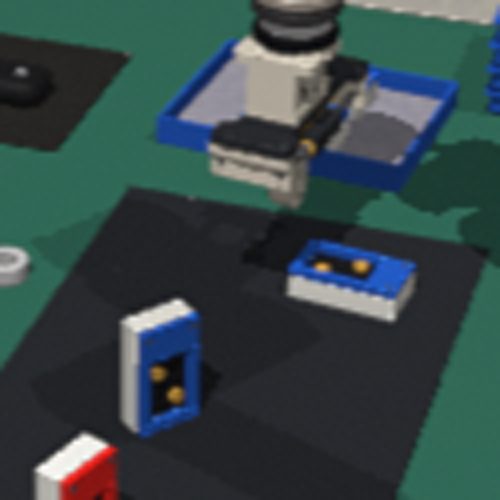

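Housing B now lies flat, blue face up, in the side view. Next I raise the tool and go to housing A.

Request:
drive_tool(
  commands=[
    [1,0,0,0.06,0],
    [1,0,0,0.12,0],
    [1,0,0,0.18,0],
    [1,-0.0275,0.474,0.2,-0.495],
    [1,-0.0275,0.474,0.2,-0.495],
    [1,-0.0275,0.474,0.2,-0.495],
    [1,-0.0275,0.474,0.2,-0.495],
    [1,-0.0275,0.474,0.2,-0.495],
    [1,-0.0275,0.474,0.2,-0.495],
    [1,-0.0275,0.474,0.2,-0.495],
    [1,-0.0275,0.474,0.2,-0.495],
    [1,-0.0275,0.474,0.2,-0.495],
  ],
)

```text
clock: 4.67
tcp_pos: [518.4, 64.1, 226.8]
tool_rot: [0.671, -0.224, -0.67, -0.224]
wrist_force: [0.1, -1.0, 0.3]
gripper_width: 0.3
```

Request:
drive_tool(
  commands=[
    [1,0,0,0,0],
    [1,0,0,0,0],
    [1,0,0,0,0],
  ],
)

```text
clock: 4.92
tcp_pos: [518.8, 60.4, 226.4]
tool_rot: [-0.67, 0.227, 0.67, 0.226]
wrist_force: [-0.1, 0.1, -0.2]
gripper_width: 0.4
```

Request:
drive_tool(
  commands=[
    [1,0,0,-0.06,0],
    [1,0,0,-0.12,0],
    [1,0,0,-0.18,0],
    [1,0,0,-0.199,0],
    [1,0,0,-0.199,0],
    [1,0,0,-0.199,0],
  ],
)

```text
clock: 5.42
tcp_pos: [518.8, 60.8, 106.9]
tool_rot: [-0.669, 0.227, 0.67, 0.226]
wrist_force: [0.6, 0.4, 0.5]
gripper_width: 0.5
```

Request:
drive_tool(
  commands=[
    [1,0.02,-0.015,0,0],
    [1,0.036,-0.027,0,0],
    [1,0.044,-0.033,0,0],
    [1,0.05,-0.038,0,0],
    [1,0.055,-0.042,0,0],
    [1,0.06,-0.046,0,0],
    [1,0.065,-0.049,0,0],
    [1,0.07,-0.053,0,0],
    [1,0.075,-0.057,0,0],
    [1,0.08,-0.061,0,0],
    [1,0.084,-0.064,0,0],
    [1,0.088,-0.067,0,0],
  ],
)

```text
clock: 6.42
tcp_pos: [571.7, 21.5, 107.1]
tool_rot: [-0.67, 0.226, 0.67, 0.226]
wrist_force: [0.1, -0.2, 0.5]
gripper_width: 0.3
```

Request:
drive_tool(
  commands=[
    [1,0.002,-0.0015,0,0],
    [1,0.002,-0.0015,0,0],
    [1,0.002,-0.0015,0,0],
    [1,0.002,-0.0015,0,0],
    [1,0.002,-0.0015,0,0],
    [1,0.002,-0.0015,0,0],
  ],
)

```text
clock: 6.92
tcp_pos: [572.5, 20.9, 107.2]
tool_rot: [-0.67, 0.226, 0.67, 0.226]
wrist_force: [0.0, 1.3, 0.2]
gripper_width: 0.5
```

```bash
python3 - <<'E'
from h import *
print(state()['tcp_pos'])
b=shot('side','s3')['frame']
cv2.imwrite('pics/c3.png',cv2.resize(b[120:270,275:425,::-1],(600,600),interpolation=cv2.INTER_CUBIC))
E
```

```text
[572.5345026   20.91142732 107.17540146]
```

View pics/c3.png

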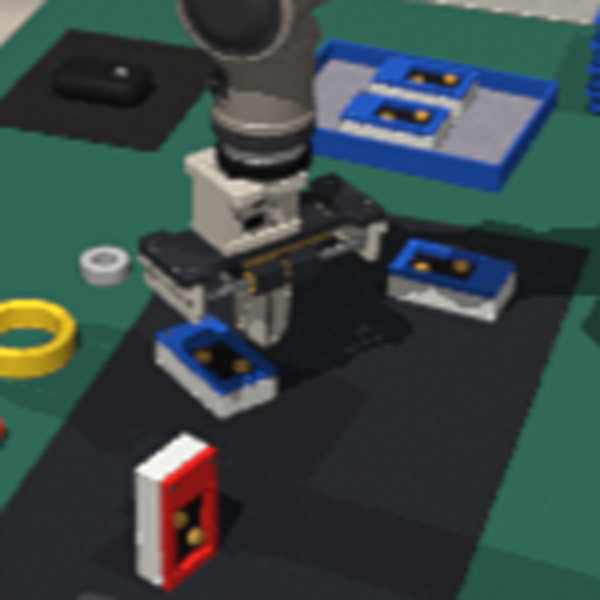

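Both housings are down with the blue face up, and the master still stands. I'll raise the tool and move it back for a final check from above.

Request:
drive_tool(
  commands=[
    [1,0,0,0.06,0],
    [1,0,0,0.12,0],
    [1,0,0,0.18,0],
    [1,0,0,0.24,0],
    [1,-0.4,-0.5,0.24,0],
    [1,-0.4,-0.5,0.24,0],
    [1,-0.4,-0.5,0.24,0],
    [1,-0.4,-0.5,0.24,0],
    [1,-0.4,-0.5,0.24,0],
    [1,-0.4,-0.5,0.24,0],
    [1,-0.4,-0.5,0.24,0],
    [1,-0.4,-0.5,0.24,0],
  ],
)

```text
clock: 7.97
tcp_pos: [362.9, -240.5, 251.4]
tool_rot: [0.67, -0.226, -0.67, -0.226]
wrist_force: [1.6, -0.5, -0.3]
gripper_width: 0.4
```

Request:
drive_tool(
  commands=[
    [1,0,-0.1,0,0],
    [1,0,-0.1,0,0],
    [1,0,-0.1,0,0],
    [1,0,-0.1,0,0],
    [1,0,-0.1,0,0],
    [1,0,-0.1,0,0],
  ],
)

```text
clock: 8.47
tcp_pos: [364.6, -298.3, 251.1]
tool_rot: [-0.67, 0.225, 0.67, 0.226]
wrist_force: [-0.3, 0.8, 0.7]
gripper_width: 0.4
```

```bash
python3 - <<'E'
from h import *
print(state()['tcp_pos'])
f=shot('top','t4')['frame']; shot('side','s4')
d=np.abs(f.astype(int)-np.load('pics/top0.npz')['frame']).max(2)
print('change at screwdriver/tape/ring/canister/master:',[int((d[y:y+h,x:x+w]>60).sum()) for x,y,w,h in((222,148,75,20),(313,135,38,36),(366,152,22,20),(143,238,50,40),(230,203,38,32))])
cv2.imwrite('pics/c4.png',cv2.resize(f[130:310,140:440,::-1],(800,480),interpolation=cv2.INTER_CUBIC))
E
```

```text
[ 364.57809742 -298.26478508  251.12481272]
change at screwdriver/tape/ring/canister/master: [0, 0, 0, 0, 0]
```

View pics/c4.png

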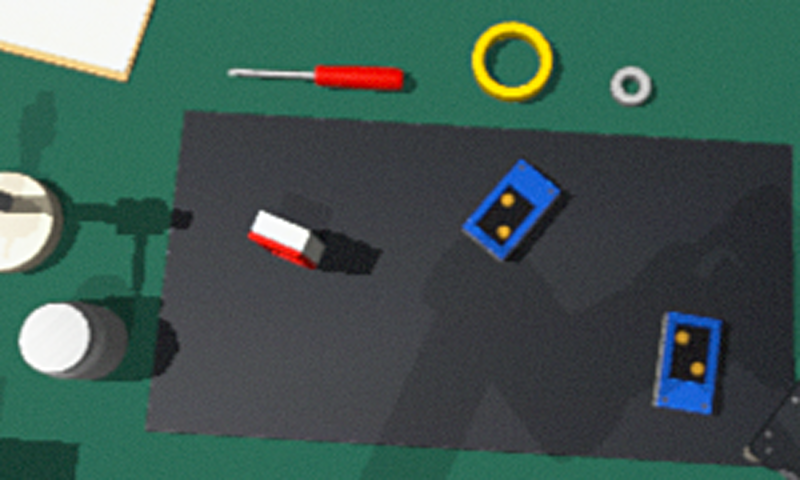

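Both housings lie flat on the mat with the blue face up, at crop pixels (512,210) and (688,363). The master and the loose items look unchanged.

```bash
python3 -c "
from station import *
print(sign_off())"
```

```text
the job is handed in; nothing more can be done
None
```

Both blue-fronted housings are now on their backs on the mat, blue pocketed face up. I pushed each one over where it stood, with closed fingers on the solid part of its blue face above the pocket, and handed the job in at about 8.6 s.

- **Final pictures:** the last top view and the side view taken after the second push both show the housings flat and fully on the mat.
- **Other items:** comparing the top view with the first picture showed no change around the master, canister, tape, screwdriver or ring gauge. I did not compare the dial stand or tray, which are fixed.
- **Forces and clearance:** wrist force was under 2 N in every reading at the end of a move. The gripper was raised and clear of everything at hand-in.

No check failed or disagreed. The state right after each move was only read from pictures, and I did not measure the housings' final positions.

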